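# Balance a centrifuge carrier with the sleeve that fits and hold it level

## Task

The centrifuge carrier on its round stand has a sleeve on one pin and nothing on the other: of the two loose sleeves, slide the one whose bore fits over the bare pin all the way down onto the plate, and put the one that is too narrow in the steel reject dish. Only then, take the balanced carrier by its handle, lift it straight up about 10 cm above its stand, and finish while still holding it there, level and still. Never tip the carrier, and leave the bottles and other things on the bench where they are.

Things in the scene. Friction and masses are not known exactly. Their poses are not given: they have to be found in the camera images.
- stand: Fixed round black stand, 224 mm across, 30 mm high. Origin: centre of its underside, on the bench (z = 0). The carrier stands loose on its flat top, its centre within 3 mm of the stand's axis, at any yaw.
- carrier: Loose aluminium carrier, 0.32 kg without sleeves: a flat plate 210 x 56 x 8 mm with two upright steel pins (15 mm diameter, rising 42 mm above the plate, tips chamfered 2.5 mm) 80 mm either side of the middle and a handle in the middle. Origin: centre of the plate's underside. x runs along the plate towards the bare pin, y across it, z up.
- carrier_handle: The carrier's handle, rigidly part of it: a horizontal bar 50 mm long (along the carrier's x), 10 mm thick (y) and 14 mm high on two 8 mm legs, with the gap under the bar 34 mm wide. Origin: the middle of the bar, 81 mm above the carrier's underside; its top is at 88 mm. Axes as the carrier's. Pinch the bar across its 10 mm.
- bare_pin (a point): Foot of the bare pin, on its axis, on the plate's upper face (8 mm above the carrier's underside). The pin's tip is 42 mm above this point. A seated sleeve has its underside centre here.
- loaded_pin (a point): Foot of the other pin, on its axis, on the plate's upper face; the loaded sleeve sits here.
- sleeve_loaded: White plastic sleeve already on the loaded pin, same as sleeve_wide. Origin: centre of its underside, z along its bore.
- sleeve_wide: White plastic sleeve standing loose on the bench: tube of 32 mm outside diameter, 50 mm tall, through bore 18 mm, so it slides over a 15 mm pin. About 40 g. Origin: centre of its underside, z up along the bore. Outside it looks the same as sleeve_narrow; the bore seen from above tells them apart.
- sleeve_narrow: White plastic sleeve standing loose on the bench: 32 mm outside diameter, 50 mm tall, but its through bore is only 11 mm: it cannot go over a 15 mm pin. About 48 g. Origin: centre of its underside, z up.
- sleeve_narrow_mid (a point): Centre of sleeve_narrow, on its axis, 25 mm above its underside.
- reject_dish: Fixed open rectangular steel dish, 120 (its x) x 100 (its y) x 22 mm high, walls and floor 3 mm. Origin: centre of its underside, on the bench.
- amber_bottle: Bystander: loose amber bottle, 42 mm diameter, 95 mm tall. Origin under its centre.
- stain_jar: Bystander: loose glass jar, 44 mm diameter, 60 mm tall. Origin under its centre.
- sample_cup: Bystander: loose white cup, 48 mm diameter, 55 mm tall. Origin under its centre.
- slide_box: Bystander: loose cardboard slide box, 80 x 30 x 30 mm. Origin under its centre.
- lab_scoop: Bystander: loose flat steel scoop, 170 mm long, lying down.
- white_bottle: Bystander: loose white bottle, 52 mm diameter, 110 mm tall. Origin under its centre.
Things that resemble listed ones, but are neither listed nor needed, are in the scene too. Leave any orange or turquoise look-alike of the sleeve_narrow alone.

How it is judged:
By the outcome, as a careful person would: the job done as asked, in the order asked, and still so for the second after the job is handed in, while the arm keeps its last pose, push and grip.
It also fails if it takes over 59 s, if anything falls off the work surface, if the arm or the gripper's body presses on something with over 40 N, if the wrist force passes 120 N, or if a joint passes its speed limit or range.

## Robot

A 6-joint arm with a two-finger parallel gripper is mounted at the origin on the work surface. World frame = base frame: x ahead of the robot, y to its left, z up, the work surface at z = 0. Lengths are in m, angles in rad, forces in N, time in s.
With the tool pointing down it reaches from about 0.25 to 0.775 m from the base axis. Payload 4 kg.
Tool frame: the origin (TCP) lies on the centre line of the jaws, within the pads' length; the fingertips stand 8 mm ahead of it and the grasp point (between the pads) lies 11 mm behind it; z points along the fingers, y is the line along which they close (so a half turn about z gives the same grasp; the last joint's range is limited). The gripper opens to 85 mm and grips with 20 to 120 N. Pads are 22 mm wide; open, the fingers measure 114 mm over their backs; the gripper's body (76 mm by 85 mm) begins 54 mm behind the grasp point. The pads swing forward as they close: fully open they stand 13 mm farther back than shut.
Start: joints at [-1.45, 0.087, 1.371, -0, 1.684, -0.103], TCP at [0.122, -0.536, 0.239] pointing down, gripper open.
Joint ranges: [-3.1, 3.1], [-0.76, 2.03], [0.27, 2.55], [-1.08, 4.22], [0.17, 2.65], [-2.57, 2.57]. Speed limits (rad/s): [2.79, 2.79, 3.14, 3.14, 3.14, 3.14].

## Interface

Orientations are given as a unit quaternion [w, x, y, z].
In Python, from rig import * gives the robot as it stands. The module is installed in compiled form; this text tells all that it offers.
- The arm moves only by the tool servo_tool, never from a script. Its argument "moves" is a list of rows, each a list of 7 numbers: the shift along the tool's x, y, z as a fraction of full scale, then the turn, a rotation vector about the tool's x, y, z as a fraction of full scale, then the opening, from -1 (shut) to 1 (fully open). A call has 1 to 20 rows; each row shifts and turns the commanded pose from where the row before left it, along the tool's axes as they then stand; what a row does not reach is not made up. Full scale, the value 1, is 0.025 m for a shift and 0.1 rad for a turn. A row lasts 1/12 s, in which the tool goes at most 41.7 mm and 7.16 degrees, less where a joint would pass 70% of its speed; a pose out of reach is approached as far as the arm can. A call with a number of a shift or a turn outside -1 to 1 is refused whole. A call with a gripper value outside its range is refused whole. The fingers move at their own pace and stop on an object; the grip force is fixed at half the most. Time passes only in rows, so rows that do not move let the fingers close. It gives the time, the measured TCP pose, the force, the opening and the grip force at its end, in the units of the state.
- sense(): the state, without advancing time (a new reading comes with each control period).
- get_image(name): name is "scene" or "top" or "wrist"; returns a dict with "frame" (480x640x3 uint8, blue, green, red), "camera_matrix" (3x3 intrinsics, pixels), "k1" (the pictures are not rectified: a ray, as slopes to the right and down, at radius r is drawn at 1 + k1 r^2 times it, then the intrinsics apply), "rvec" (rotation vector, rad) and "tvec" (3), from world to camera coordinates, as OpenCV has them. Camera axes: x right, y down, z forward; pixel columns grow to the right and rows downward; lengths in m; the calibration is good to about 2 mm. A picture is of the moment at which its call begins. There is no depth.
- job_done(): hands the job in; it is judged then, once.
The state is a dict: "t": time; "joint_positions": joint angles; "dq": joint speeds; "joint_efforts": joint torques, N m; "ee_pos": TCP position; "eef_rot": TCP orientation; "wrist_force": force on the tool from outside, world axes, zero at the start; "torque": the same for the moment, N m; "grip_width": opening from 0.0 (shut) to 1.0 (fully open); "grasp_force": force on a finger pad.
Only numpy, scipy, OpenCV 4.12 (cv2) and the standard library are available. Lean on these libraries where they do the work, as an engineer would, in place of code of your own. Each camera call takes 0.05 s, during which the arm holds its last target. There are 200 camera calls.

## Working session

There is one attempt and no reset: what is moved stays moved. The work goes in short steps, Python scripts to look and compute and a tool call to move; the robot and the scene stay as the last step left them, time stands still between calls to the robot, and variables do not carry over. Pictures are saved under pics/ and viewed, at most 10 in all, crops included, and the job is handed in when it is done.

Besides the shell and the picture viewer there is one more tool, called after ">>>" as name(argument=value, ...), one argument or row to a line, values as JSON. servo_tool: Moves the arm, as the interface text tells. Shift numbers are shares of 0.025 m and turn numbers shares of 0.1 rad, none past 1 either way. Its arguments: {"type":"object","properties":{"moves":{"type":"array"}},"required":["moves"]}

```bash
mkdir -p pics
cat > h.py <<'E'
from rig import *
import numpy as np, cv2
from scipy.spatial.transform import Rotation as R
def cam(n):
    d=get_image(n); d['R']=cv2.Rodrigues(np.array(d['rvec'],float))[0]; d['t']=np.array(d['tvec'],float).ravel(); return d
def ray(d,uv):
    K=np.array(d['camera_matrix']); p=np.array([(uv[0]-K[0,2])/K[0,0],(uv[1]-K[1,2])/K[1,1]])
    q=p.copy()
    for _ in range(20): q=p/(1+d['k1']*(q@q))
    return -d['R'].T@d['t'], d['R'].T@np.array([q[0],q[1],1])
def at(d,uv,z):
    o,v=ray(d,uv); return (o+v*(z-o[2])/v[2])
def proj(d,P):
    c=d['R']@np.array(P,float)+d['t']; q=c[:2]/c[2]; q=q*(1+d['k1']*(q@q)); K=np.array(d['camera_matrix']); return np.array([K[0,0]*q[0]+K[0,2],K[1,1]*q[1]+K[1,2]])
def togo(xyz,yaw=None):
    s=sense(); T=R.from_quat(np.roll(s['eef_rot'],-1)); d=T.inv().apply(np.array(xyz)-s['ee_pos']); print('shift units',np.round(d/0.025,2),'tool axes y:',np.round(T.apply([0,1,0]),3),'z',np.round(T.apply([0,0,1]),3))
E
python3 - <<'E'
from h import *
for n in('top','scene'):
    d=cam(n); cv2.imwrite(f'pics/{n}0.png',d['frame']); np.save(f'{n}.npy',d,allow_pickle=True); print(n,-d['R'].T@d['t'],d['k1'],d['camera_matrix'])
print(sense())
E
```

```text
top [ 4.05340745e-01 -8.35956393e-04  1.43294695e+00] -0.04138208432418151 [[612.50396288   0.         311.97451377]
 [  0.         612.50396288 236.83305633]
 [  0.           0.           1.        ]]
scene [ 1.21881791 -0.28249826  0.99125242] 0.06442637709312803 [[577.44749514   0.         315.88689607]
 [  0.         577.44749514 244.28874868]
 [  0.           0.           1.        ]]
{'t': 0.1, 'joint_positions': array([-1.45010673e+00,  8.79284769e-02,  1.37211888e+00, -9.47486351e-06,
        1.68357654e+00, -1.03098185e-01]), 'dq': array([-0.00098816, -0.0019042 , -0.00424862, -0.00047511,  0.00205851,
        0.00130262]), 'joint_efforts': array([ 1.41606906e-03, -3.53013754e+01, -3.14219391e+01, -3.40499837e-04,
        7.94085179e-03,  2.41620697e-06]), 'ee_pos': array([ 0.12200063, -0.53586266,  0.23822225]), 'eef_rot': array([-1.01554068e-03,  9.93745954e-01,  1.11659967e-01, -1.36406861e-05]), 'wrist_force': array([-0.75311618, -0.00931418, -0.11989577]), 'torque': array([ 0.04681488, -0.05094533, -0.047246  ]), 'grasp_force': 0.0, 'grip_width': 0.9984787963859862}
```

View pics/top0.png

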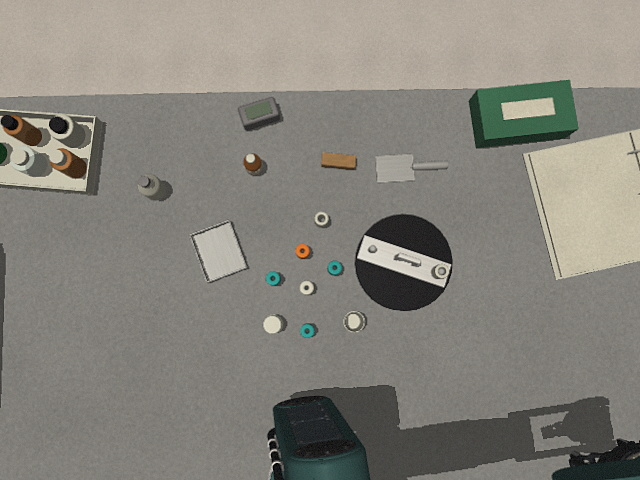

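View pics/scene0.png

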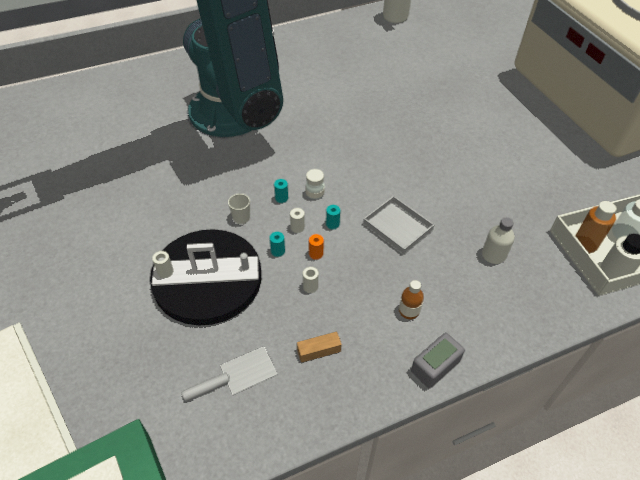

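The top view shows white sleeves at (322,219) and (307,288). The look-alikes are orange (303,251), turquoise (335,268), (274,279) and (307,331), the cup (354,321) and the jar (273,324). The dish is at (219,251), the bare pin at (372,249), the loaded pin at (441,271) and the handle at (407,260). Next I'll crop close on the bores.

Run:
```python
from h import *
d=np.load('top.npy',allow_pickle=True).item(); f=d['frame']
a=cv2.resize(f[200:310,260:350],None,fx=5,fy=5,interpolation=cv2.INTER_CUBIC)
b=cv2.resize(f[225:295,350:460],None,fx=3,fy=5,interpolation=cv2.INTER_CUBIC)
cv2.imwrite('pics/crop1.png',np.hstack([a,np.vstack([b,np.zeros((a.shape[0]-b.shape[0],b.shape[1],3),np.uint8)])]))
g=cv2.cvtColor(f,cv2.COLOR_BGR2GRAY);hsv=cv2.cvtColor(f,cv2.COLOR_BGR2HSV)
for c in((322,219),(307,288)):
    x,y=c; p=g[y-13:y+14,x-13:x+14]; m=(p>150).astype(np.uint8)
    cs,h=cv2.findContours(m,cv2.RETR_CCOMP,cv2.CHAIN_APPROX_NONE)
    for k,q in zip(cs,h[0]):
        if len(k)>5: print(c,'hole' if q[3]>=0 else 'outer',cv2.contourArea(k),np.array(cv2.minEnclosingCircle(k)[0])+[x-13,y-13],cv2.minEnclosingCircle(k)[1])
for p,z in(((322,219),.05),((307,288),.05),((372,249),.08),((441,271),.088),((407,259),.118),((403.5,262),.03),((219,251),.01)): print(p,at(d,p,z))
```

```text
(322, 219) outer 123.0 [321. 218.] 6.708303928375244
(322, 219) hole 61.0 [320.6896553  217.79310322] 4.842565059661865
(307, 288) outer 128.5 [306.00413227 287.3512392 ] 7.025984764099121
(307, 288) hole 28.0 [306. 287.] 3.1623775959014893
(322, 219) [ 0.60171677 -0.02549127  0.05      ]
(307, 288) [0.44542536 0.01102364 0.05      ]
(372, 249) [ 0.5285249  -0.13470114  0.08      ]
(441, 271) [ 0.4767762  -0.28457084  0.088     ]
(407, 259) [ 0.50223936 -0.20580605  0.118     ]
(403.5, 262) [ 0.50195226 -0.21124747  0.03      ]
(219, 251) [0.53583409 0.2155049  0.01      ]
```

View pics/crop1.png

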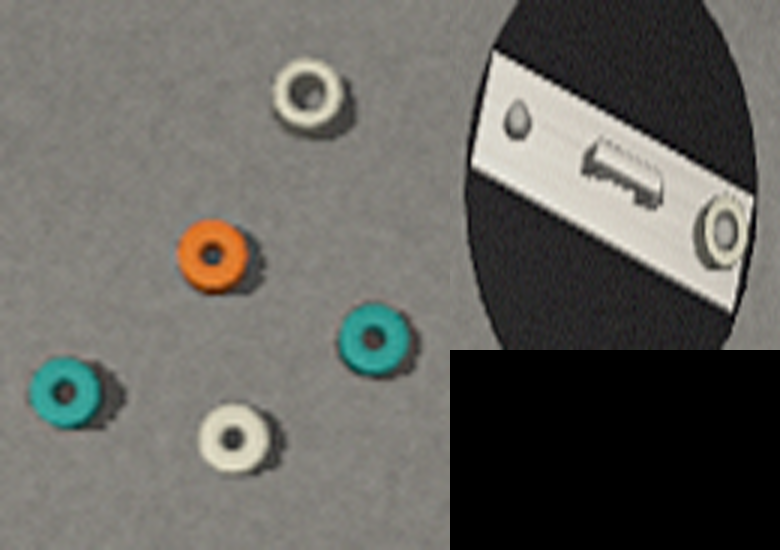

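The crop shows the wide bore at about (321,218) (hole area 61 px) and the narrow one at about (306,287) (hole 28 px). The pins measure 158 mm apart, which is consistent with the stated 160 mm. I'll take the narrow sleeve first, flying high.

>>> servo_tool(
  moves=[
    [0.92, -0.97, 0, 0, 0, 0, 0.3],
    [0.92, -0.97, 0, 0, 0, 0, 0.3],
    [0.92, -0.97, 0, 0, 0, 0, 0.3],
    [0.92, -0.97, 0, 0, 0, 0, 0.3],
    [0.92, -0.97, 0, 0, 0, 0, 0.3],
    [0.92, -0.97, 0, 0, 0, 0, 0.3],
    [0.92, -0.97, 0, 0, 0, 0, 0.3],
    [0.92, -0.97, 0, 0, 0, 0, 0.3],
    [0.92, -0.97, 0, 0, 0, 0, 0.3],
    [0.92, -0.97, 0, 0, 0, 0, 0.3],
    [0.92, -0.97, 0, 0, 0, 0, 0.3],
    [0.92, -0.97, 0, 0, 0, 0, 0.3],
    [0.92, -0.97, 0, 0, 0, 0, 0.3],
    [0.92, -0.97, 0, 0, 0, 0, 0.3],
    [0.92, -0.97, 0, 0, 0, 0, 0.3],
    [0.92, -0.97, 0, 0, 0, 0, 0.3],
    [0.92, -0.97, 0, 0, 0, 0, 0.3],
    [0.92, -0.97, 0, 0, 0, 0, 0.3],
    [0.92, -0.97, 0, 0, 0, 0, 0.3],
  ],
)

```text
t: 1.68
ee_pos: [0.4462, 0.0117, 0.2389]
eef_rot: [0.0, 0.994, 0.112, -0.0]
wrist_force: [0.9, -0.1, 0.3]
grip_width: 0.643
grasp_force: 0.0
```

>>> servo_tool(
  moves=[
    [0, 0, 0, 0, 0, -1, 0.3],
    [0, 0, 0, 0, 0, -1, 0.3],
    [0, 0, 0, 0, 0, -1, 0.3],
    [0, 0, 0, 0, 0, -1, 0.3],
    [0, 0, 0, 0, 0, -1, 0.3],
    [0, 0, 0, 0, 0, -1, 0.3],
    [0, 0, 0, 0, 0, -1, 0.3],
    [0, 0, 0, 0, 0, -1, 0.3],
    [0, 0, 0, 0, 0, -1, 0.3],
    [0, 0, 0, 0, 0, -1, 0.3],
    [0, 0, 0, 0, 0, -0.2, 0.3],
    [0, 0, 0, 0, 0, 0, 0.3],
  ],
)

```text
t: 2.68
ee_pos: [0.4457, 0.01, 0.2388]
eef_rot: [-0.0, 0.813, 0.582, -0.0]
wrist_force: [0.7, 0.3, -0.0]
grip_width: 0.65
grasp_force: 0.0
```

Run:
```python
from h import *
d=cam('wrist'); cv2.imwrite('pics/w1.png',d['frame']); np.save('w1.npy',d,allow_pickle=True)
s=sense(); print(s['joint_positions'],s['ee_pos'],s['grip_width'],s['t']); print(-d['R'].T@d['t'])
print('expected px narrow',proj(d,[.447,.013,.05])); togo([.447,.013,.24])
```

```text
[-1.04917333e-01 -1.46940746e-01  1.59946859e+00 -1.20040722e-04
  1.68970031e+00  2.24165262e-01] [0.44574159 0.00993661 0.2389378 ] 0.6474736797551661 2.7333
[0.46990608 0.08205615 0.37418206]
expected px narrow [317.50842253 206.57700742]
shift units [ 0.13  0.01 -0.04] tool axes y: [ 0.946 -0.323 -0.001] z [-0.001 -0.    -1.   ]
```

View pics/w1.png

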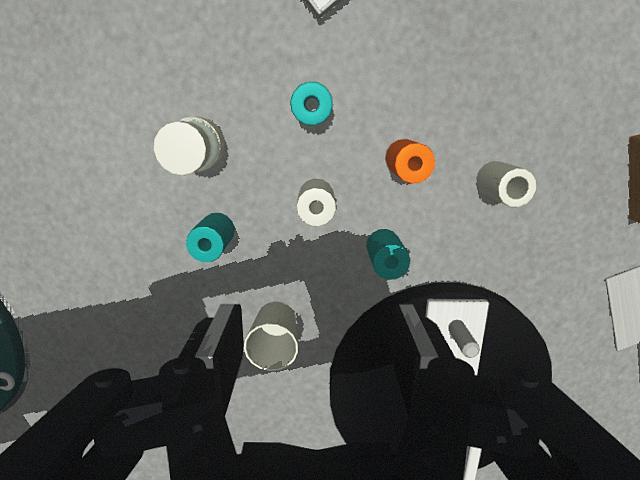

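Wrist view: the narrow sleeve's top centre is at (316,207), the wide one's at (517,187), and the bare pin tip is near (470,349). The narrow one lands where projected (317.5,206.6).

Run:
```python
from h import *
d=np.load('w1.npy',allow_pickle=True).item(); t=np.load('top.npy',allow_pickle=True).item()
n=at(d,(316,207.3),.05);print('narrow',n,at(t,(306.2,287.3),.05)); print('wide',at(d,(516.7,187),.05),at(t,(321.2,218.3),.05))
print('pin',at(d,(470,349),.08))
togo([n[0],n[1],.047])   # TCP at .036+.011? grasp .036 above bench
print('dish corners top')
t0=[at(t,p,.022) for p in((191,234),(230,221),(247,268),(208,282))]; print(np.round(t0,3),np.mean(t0,0))
```

```text
narrow [0.44567414 0.01282976 0.05      ] [0.44702583 0.01280161 0.05      ]
wide [ 0.60270567 -0.02260724  0.05      ] [ 0.60335684 -0.02369582  0.05      ]
pin [ 0.52917616 -0.13322761  0.08      ]
shift units [ 0.11 -0.04  7.68] tool axes y: [ 0.946 -0.323 -0.001] z [-0.001 -0.    -1.   ]
dish corners top
[[0.575 0.279 0.022]
 [0.604 0.188 0.022]
 [0.494 0.149 0.022]
 [0.463 0.239 0.022]] [0.53440928 0.21375822 0.022     ]
```

>>> servo_tool(
  moves=[
    [0.11, -0.02, 1, 0, 0, 0, 0.3],
    [0, 0, 1, 0, 0, 0, 0.3],
    [0, 0, 1, 0, 0, 0, 0.3],
    [0, 0, 1, 0, 0, 0, 0.3],
    [0, 0, 1, 0, 0, 0, 0.3],
    [0, 0, 1, 0, 0, 0, 0.3],
    [0, 0, 1, 0, 0, 0, 0.3],
    [0, 0, 1, 0, 0, 0, 0.3],
    [0, 0, 0.5, 0, 0, 0, 0.3],
    [0, 0, 0.2, 0, 0, 0, 0.3],
    [0, 0, 0, 0, 0, 0, 0.3],
    [0, 0, 0, 0, 0, 0, -1],
    [0, 0, 0, 0, 0, 0, -1],
    [0, 0, 0, 0, 0, 0, -1],
    [0, 0, 0, 0, 0, 0, -1],
    [0, 0, 0, 0, 0, 0, -1],
    [0, 0, 0, 0, 0, 0, -1],
    [0, 0, 0, 0, 0, 0, -1],
  ],
)

```text
t: 4.23
ee_pos: [0.4478, 0.0126, 0.0235]
eef_rot: [0.001, 0.813, 0.583, 0.001]
wrist_force: [-0.1, -0.2, 4.9]
grip_width: 0.353
grasp_force: 59.8
```

>>> servo_tool(
  moves=[
    [0, 0, -1, 0, 0, 0, -1],
    [0, 0, -1, 0, 0, 0, -1],
    [0, 0, -1, 0, 0, 0, -1],
    [0, 0, -1, 0, 0, 0, -1],
    [0.97, 0.08, 0, 0, 0, 0, -1],
    [0.97, 0.08, 0, 0, 0, 0, -1],
    [0.97, 0.08, 0, 0, 0, 0, -1],
    [0.97, 0.08, 0, 0, 0, 0, -1],
    [0.97, 0.08, 0, 0, 0, 0, -1],
    [0.97, 0.08, 0, 0, 0, 0, -1],
    [0.97, 0.08, 0, 0, 0, 0, -1],
    [0.97, 0.08, 0, 0, 0, 0, -1],
    [0.97, 0.08, 0, 0, 0, 0, -1],
    [0, 0, 0, 0, 0, 0, -1],
    [0, 0, 1, 0, 0, 0, -1],
    [0, 0, 1, 0, 0, 0, -1],
    [0, 0, 0.5, 0, 0, 0, -1],
    [0, 0, 0, 0, 0, 0, -1],
  ],
)

```text
t: 5.73
ee_pos: [0.5302, 0.2123, 0.0548]
eef_rot: [-0.001, 0.813, 0.582, -0.004]
wrist_force: [-1.4, -0.8, -1.0]
grip_width: 0.356
grasp_force: 59.4
```

>>> servo_tool(
  moves=[
    [0, 0, 0.4, 0, 0, 0, -1],
    [0, 0, 0.4, 0, 0, 0, -1],
    [0, 0, 0.2, 0, 0, 0, -1],
    [0, 0, 0, 0, 0, 0, -1],
  ],
)

```text
t: 6.07
ee_pos: [0.5328, 0.2132, 0.0332]
eef_rot: [-0.0, 0.813, 0.582, -0.001]
wrist_force: [-1.2, 0.7, 0.5]
grip_width: 0.352
grasp_force: 59.4
```

>>> servo_tool(
  moves=[
    [0, 0, 0.15, 0, 0, 0, -1],
    [0, 0, 0.05, 0, 0, 0, -1],
    [0, 0, 0, 0, 0, 0, -1],
  ],
)

```text
t: 6.32
ee_pos: [0.5336, 0.2136, 0.0294]
eef_rot: [0.0, 0.813, 0.583, 0.0]
wrist_force: [-0.2, 0.5, -0.1]
grip_width: 0.354
grasp_force: 59.4
```

>>> servo_tool(
  moves=[
    [0, 0, 0.1, 0, 0, 0, -1],
    [0, 0, 0, 0, 0, 0, -1],
    [0, 0, 0, 0, 0, 0, -1],
  ],
)

```text
t: 6.57
ee_pos: [0.5335, 0.2136, 0.0268]
eef_rot: [0.0, 0.813, 0.583, 0.0]
wrist_force: [0.4, 0.5, -1.3]
grip_width: 0.35
grasp_force: 59.4
```

>>> servo_tool(
  moves=[
    [0, 0, 0, 0, 0, 0, 0.3],
    [0, 0, 0, 0, 0, 0, 0.3],
    [0, 0, 0, 0, 0, 0, 0.3],
    [0, 0, 0, 0, 0, 0, 0.3],
    [0, 0, -0.5, 0, 0, 0, 0.3],
    [0, 0, -1, 0, 0, 0, 0.3],
    [0, 0, -1, 0, 0, 0, 0.3],
    [0, 0, -1, 0, 0, 0, 0.3],
    [0, 0, -1, 0, 0, 0, 0.3],
    [-1, 0.71, -0.5, 0, 0, 0, 0.3],
    [-1, 0.71, 0, 0, 0, 0, 0.3],
    [-1, 0.71, 0, 0, 0, 0, 0.3],
    [-1, 0.71, 0, 0, 0, 0, 0.3],
    [-1, 0.71, 0, 0, 0, 0, 0.3],
    [-1, 0.71, 0, 0, 0, 0, 0.3],
    [-1, 0.71, 0, 0, 0, 0, 0.3],
    [-1, 0.71, 0, 0, 0, 0, 0.3],
    [0, 0, 0, 0, 0, 0, 0.3],
    [0, 0, 0, 0, 0, 0, 0.3],
  ],
)

```text
t: 8.15
ee_pos: [0.604, -0.023, 0.1526]
eef_rot: [0.0, 0.814, 0.581, 0.0]
wrist_force: [0.1, 0.9, 0.1]
grip_width: 0.647
grasp_force: 0.0
```

Run:
```python
from h import *
t=cam('top'); w=cam('wrist'); np.save('w2.npy',w,allow_pickle=True)
a=cv2.resize(t['frame'][205:295,175:265],None,fx=3,fy=3,interpolation=cv2.INTER_CUBIC)
b=cv2.resize(w['frame'],(480,360)); c=np.zeros((360,750,3),np.uint8); c[:270,:270]=a; c[:,270:]=b
cv2.imwrite('pics/c2.png',c); print(sense()['ee_pos']); print(proj(w,[.603,-.0231,.05])); togo([.603,-.0231,.02])
```

```text
[ 0.60362193 -0.02083999  0.15242294]
[316.65864531 246.3100314 ]
shift units [-0.1  0.   5.3] tool axes y: [ 0.947 -0.321  0.   ] z [ 0.     0.001 -1.   ]
```

View pics/c2.png

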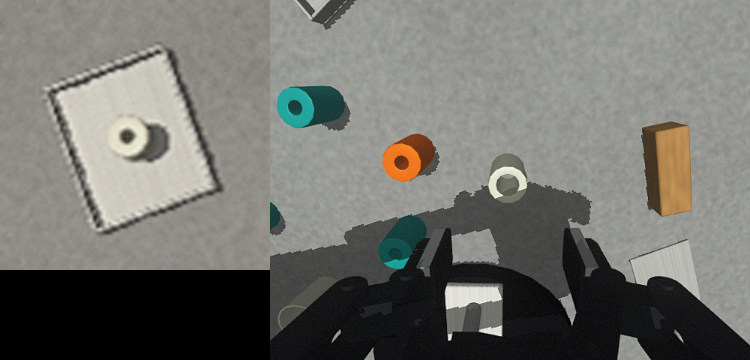

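The narrow sleeve stands upright in the dish. In the wrist view the wide sleeve's top is at (316.7,246.7), where projected, so I'll grasp it.

>>> servo_tool(
  moves=[
    [-0.05, 0, 1, 0, 0, 0, 0.3],
    [0, 0, 1, 0, 0, 0, 0.3],
    [0, 0, 1, 0, 0, 0, 0.3],
    [0, 0, 1, 0, 0, 0, 0.3],
    [0, 0, 0.7, 0, 0, 0, 0.3],
    [0, 0, 0.4, 0, 0, 0, 0.3],
    [0, 0, 0, 0, 0, 0, 0.3],
    [0, 0, 0, 0, 0, 0, -1],
    [0, 0, 0, 0, 0, 0, -1],
    [0, 0, 0, 0, 0, 0, -1],
    [0, 0, 0, 0, 0, 0, -1],
    [0, 0, 0, 0, 0, 0, -1],
    [0, 0, 0, 0, 0, 0, -1],
    [0, 0, 0, 0, 0, 0, -1],
  ],
)

```text
t: 9.42
ee_pos: [0.6048, -0.0226, 0.0265]
eef_rot: [0.001, 0.813, 0.583, 0.002]
wrist_force: [-0.3, 1.0, 5.2]
grip_width: 0.358
grasp_force: 59.8
```

>>> servo_tool(
  moves=[
    [0, 0, -1, 0, 0, 0, -1],
    [0, 0, -1, 0, 0, 0, -1],
    [0, 0, -1, 0, 0, 0, -1],
    [0, 0, -1, 0, 0, 0, -1],
    [0, 0, -1, 0, 0, 0, -1],
    [0, 0, -1, 0, 0, 0, -1],
    [0, 0, -1, 0, 0, 0, -1],
    [-0.9, -0.18, 0, 0, 0, 0, -1],
    [-0.9, -0.18, 0, 0, 0, 0, -1],
    [-0.9, -0.18, 0, 0, 0, 0, -1],
    [-0.9, -0.18, 0, 0, 0, 0, -1],
    [-0.9, -0.18, 0, 0, 0, 0, -1],
    [-0.9, -0.18, 0, 0, 0, 0, -1],
    [-0.9, -0.18, 0, 0, 0, 0, -1],
    [-0.9, -0.18, 0, 0, 0, 0, -1],
    [0, 0, 0, 0, 0, 0, -1],
    [0, 0, 0, 0, 0, 0, -1],
    [0, 0, 0, 0, 0, 0, -1],
    [0, 0, 0, 0, 0, 0, -1],
  ],
)

```text
t: 11.0
ee_pos: [0.5117, -0.1808, 0.1992]
eef_rot: [-0.0, 0.813, 0.583, 0.0]
wrist_force: [0.1, 0.4, -0.3]
grip_width: 0.348
grasp_force: 59.4
```

Run:
```python
from h import *
w=cam('wrist'); np.save('w3.npy',w,allow_pickle=True); s=sense()
cv2.imwrite('pics/w3.png',w['frame']); print(s['ee_pos'],s['eef_rot'],s['grip_width']); print('pin',proj(w,[.529,-.1335,.08])); p=s['ee_pos'];print('sleeve top',proj(w,[p[0],p[1],p[2]+.0265]))
```

```text
[ 0.51175349 -0.18066685  0.19920932] [-1.12096767e-04  8.12409919e-01  5.83086707e-01  6.16311761e-05] 0.3552850827863639
pin [319.27919967 155.83498244]
sleeve top [317.90647936 371.4920232 ]
```

View pics/w3.png

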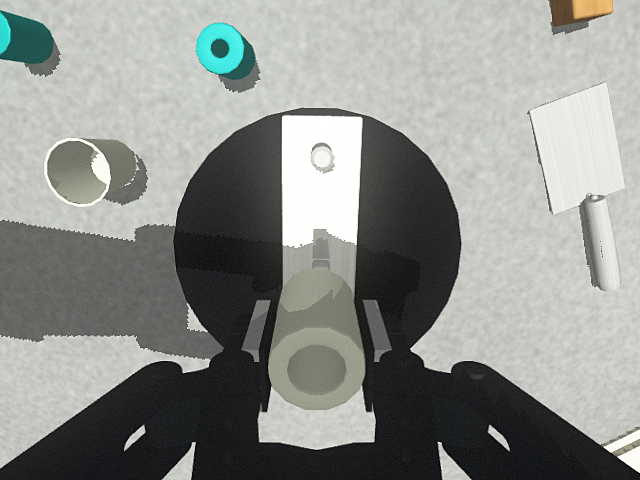

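Run:
```python
from h import *
w=np.load('w3.npy',allow_pickle=True).item(); f=w['frame']
a=cv2.resize(f[130:185,290:350],None,fx=6,fy=6,interpolation=cv2.INTER_CUBIC)
b=cv2.resize(f[310:420,260:372],None,fx=3,fy=3,interpolation=cv2.INTER_CUBIC); 
a=cv2.convertScaleAbs(a,alpha=1.6,beta=-140); b=cv2.convertScaleAbs(b,alpha=1.6,beta=-100)
c=np.zeros((335,700,3),np.uint8); c[:330,:360]=a; c[:330,362:362+336]=b; cv2.imwrite('pics/c3.png',c)
```

```text
(no output)
```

View pics/c3.png

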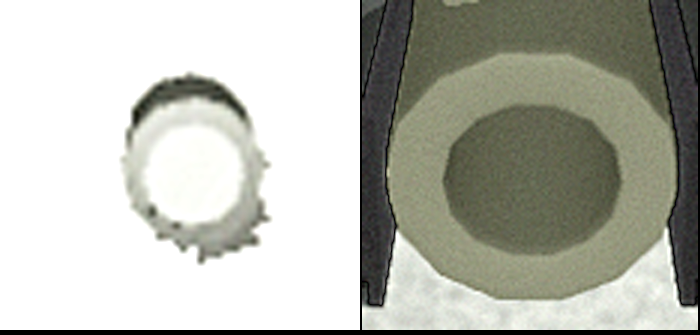

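Run:
```python
from h import *
w=np.load('w3.npy',allow_pickle=True).item(); s=sense(); p=s['ee_pos']; T=R.from_quat(np.roll(s['eef_rot'],-1))
pin=at(w,(321.9,158.6),.08); print('pin',pin)
print('tip diam',np.linalg.norm(at(w,(313.6,158.6),.08)-at(w,(330.3,158.6),.08)))
for dz in(.0235,.0265,.029):
    c=at(w,(316.4,369.2),p[2]+dz); dia=np.linalg.norm(at(w,(268.4,369),p[2]+dz)-at(w,(364.7,369),p[2]+dz))
    print(dz,'sleeve rel TCP (tool)',T.inv().apply(c-p)*1000,'dia',dia,'move',T.inv().apply(pin-c)/.025)
t=np.load('top.npy',allow_pickle=True).item()
def tp(x,y): return (350+(x+.5)/3-.5,225+(y+.5)/5-.5)
print(at(t,tp(517-450,112),.08))
e=T.apply([1,0,0]); print('tool x yaw',np.arctan2(e[1],e[0]))
# plate edges in wrist image, z=.038
for a in((282,116),(363,117),(283,235),(359,235)): print(at(w,a,.038))
```

```text
pin [ 0.52997437 -0.13557668  0.08      ]
tip diam 0.010099288240579256
0.0235 sleeve rel TCP (tool) [ -1.23630235  -0.46469947 -23.50023495] dia 0.030251133458602444 move [1.99034955 0.13243031 5.70881791]
0.0265 sleeve rel TCP (tool) [  0.83163828  -0.46396421 -26.49975771] dia 0.02943977643891831 move [1.90763193 0.1324009  5.82879882]
0.029 sleeve rel TCP (tool) [  2.55492215  -0.46335148 -28.99936002] dia 0.02876364558918163 move [1.83870058 0.13237639 5.92878291]
[ 0.53298066 -0.1348194   0.08      ]
tool x yaw 1.245045955358694
[ 0.51231056 -0.10366103  0.038     ]
[ 0.56481236 -0.12207547  0.038     ]
[ 0.48388013 -0.18401667  0.038     ]
[ 0.53739745 -0.20209624  0.038     ]
```

>>> servo_tool(
  moves=[
    [0.7, 0.07, 0, 0, 0, 0, -1],
    [0.7, 0.06, 0, 0, 0, 0, -1],
    [0.6, 0, 0, 0, 0, 0, -1],
    [0, 0, 0.9, 0, 0, 0, -1],
    [0, 0, 0.9, 0, 0, 0, -1],
    [0, 0, 0.9, 0, 0, 0, -1],
    [0, 0, 0.6, 0, 0, 0, -1],
    [0, 0, 0, 0, 0, 0, -1],
    [0, 0, 0, 0, 0, 0, -1],
    [0, 0, 0, 0, 0, 0, -1],
    [0, 0, 0, 0, 0, 0, -1],
  ],
)

```text
t: 11.97
ee_pos: [0.5318, -0.1354, 0.1188]
eef_rot: [0.001, 0.813, 0.583, 0.001]
wrist_force: [0.5, 0.3, 0.4]
grip_width: 0.353
grasp_force: 59.4
```

Run:
```python
from h import *
w=cam('wrist'); np.save('w4.npy',w,allow_pickle=True); s=sense(); sc=cam('scene'); np.save('s4.npy',sc,allow_pickle=True)
p=s['ee_pos'];T=R.from_quat(np.roll(s['eef_rot'],-1)); c=p+T.apply([-.0012,-.0005,0]); print(p,'sleeve axis',c[:2],'err tool units',T.inv().apply(np.array([.530,-.1358,p[2]])-c)/.025)
a=cv2.resize(w['frame'][250:430,240:400],None,fx=2.5,fy=2.5,interpolation=cv2.INTER_CUBIC)
b=cv2.resize(sc['frame'][195:285,205:285],None,fx=4.8,fy=4.8,interpolation=cv2.INTER_CUBIC)
c=np.zeros((450,790,3),np.uint8); c[:450,:400]=a; c[:432,402:402+384]=b; cv2.imwrite('pics/c4.png',c)
```

```text
[ 0.53167539 -0.13541592  0.11872798] sleeve axis [ 0.53081674 -0.136392  ] err tool units [ 0.0119436  -0.03854049 -0.00020005]
```

View pics/c4.png

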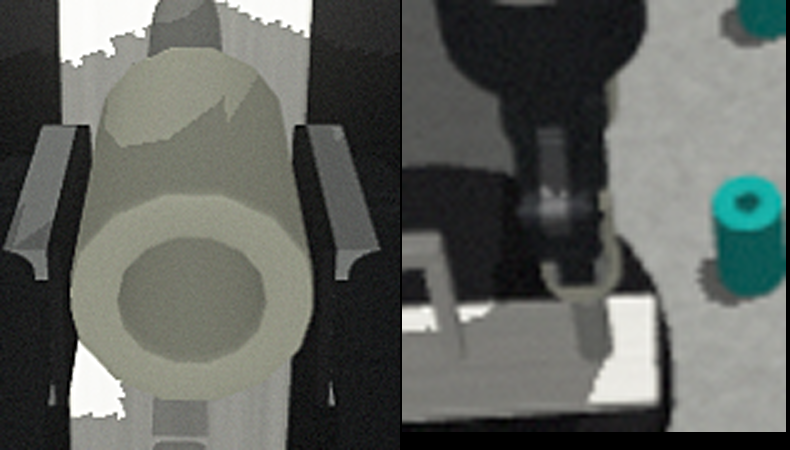

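Run:
```python
from h import *
s=np.load('s4.npy',allow_pickle=True).item(); w=np.load('w4.npy',allow_pickle=True).item()
for z in(.04,.05,.06,.07,.08): print(z,'pin scene',proj(s,[.530,-.1358,z]))
for z in(.092,.142): print(z,'sleeve scene',proj(s,[.5308,-.1364,z]),'wrist',proj(w,[.5308,-.1364,z]))
for z in(.038,.05,.08): print(z,'pin wrist',proj(w,[.530,-.1358,z]))
print(w['camera_matrix'][0])
```

```text
0.04 pin scene [244.39589511 264.95110533]
0.05 pin scene [243.92887016 262.03798648]
0.06 pin scene [243.45525078 259.0853306 ]
0.07 pin scene [242.9748915  256.09229613]
0.08 pin scene [242.48764242 253.05801665]
0.092 sleeve scene [241.73748165 249.7553017 ] wrist [315.85629127 300.42607024]
0.142 sleeve scene [239.14004878 233.66772649] wrist [316.20413014 369.21046804]
0.038 pin wrist [313.91668644 257.34283773]
0.05 pin wrist [313.8649743  265.04660892]
0.08 pin wrist [313.7091477  288.35953044]
[416.37641122   0.         316.23316226]
```

>>> servo_tool(
  moves=[
    [0.01, -0.04, 0, 0, 0, 0, -1],
    [0, 0, 0.3, 0, 0, 0, -1],
    [0, 0, 0.2, 0, 0, 0, -1],
    [0, 0, 0.2, 0, 0, 0, -1],
    [0, 0, 0.2, 0, 0, 0, -1],
    [0, 0, 0, 0, 0, 0, -1],
  ],
)

```text
t: 12.57
ee_pos: [0.5292, -0.1344, 0.0926]
eef_rot: [-0.001, 0.813, 0.583, -0.0]
wrist_force: [0.4, -0.1, -0.6]
grip_width: 0.354
grasp_force: 59.5
```

>>> servo_tool(
  moves=[
    [0, 0, 0.25, 0, 0, 0, -1],
    [0, 0, 0.25, 0, 0, 0, -1],
    [0, 0, 0.25, 0, 0, 0, -1],
    [0, 0, 0.15, 0, 0, 0, -1],
    [0, 0, 0, 0, 0, 0, -1],
    [0, 0, 0, 0, 0, 0, -1],
  ],
)

```text
t: 13.07
ee_pos: [0.5294, -0.1345, 0.0713]
eef_rot: [-0.0, 0.813, 0.583, -0.0]
wrist_force: [-0.1, 0.1, -0.6]
grip_width: 0.356
grasp_force: 59.5
```

>>> servo_tool(
  moves=[
    [0, 0, 0.12, 0, 0, 0, -1],
    [0, 0, 0.08, 0, 0, 0, -1],
    [0, 0, 0, 0, 0, 0, -1],
    [0, 0, 0, 0, 0, 0, -1],
  ],
)

```text
t: 13.4
ee_pos: [0.5295, -0.1346, 0.0667]
eef_rot: [-0.0, 0.813, 0.583, -0.0]
wrist_force: [-0.2, -0.2, -0.0]
grip_width: 0.357
grasp_force: 59.5
```

>>> servo_tool(
  moves=[
    [0, 0, 0.05, 0, 0, 0, -1],
    [0, 0, 0, 0, 0, 0, -1],
    [0, 0, 0, 0, 0, 0, -1],
  ],
)

```text
t: 13.65
ee_pos: [0.5296, -0.1346, 0.0656]
eef_rot: [0.0, 0.813, 0.583, -0.0]
wrist_force: [-0.3, -0.3, 0.4]
grip_width: 0.355
grasp_force: 59.5
```

>>> servo_tool(
  moves=[
    [0, 0, 0, 0, 0, 0, 0.2],
    [0, 0, 0, 0, 0, 0, 0.2],
    [0, 0, 0, 0, 0, 0, 0.2],
    [0, 0, 0, 0, 0, 0, 0.2],
    [0, 0, -0.3, 0, 0, 0, 0.2],
    [0, 0, -1, 0, 0, 0, 0.2],
    [0, 0, -1, 0, 0, 0, 0.2],
    [0, 0, -1, 0, 0, 0, 0.2],
    [0, 0, -1, 0, 0, 0, 0.2],
    [0, 0, -1, 0, 0, 0, 0.2],
    [0, 0, -1, 0, 0, 0, 0.2],
    [-1, 0, 0, 0, 0, 0, 0.2],
    [-1, 0, 0, 0, 0, 0, 0.2],
    [-1, 0, 0, 0, 0, 0, 0.2],
    [-1, 0, 0, 0, 0, 0, 0.2],
    [-0.6, 0, 0, 0, 0, 0, 0.2],
    [0, 0, 0, 0, 0, 0, 0.2],
    [0, 0, 0, 0, 0, 0, 0.2],
    [0, 0, 0, 0, 0, 0, 0.2],
  ],
)

```text
t: 15.23
ee_pos: [0.4929, -0.2429, 0.2234]
eef_rot: [0.0, 0.813, 0.583, 0.0]
wrist_force: [0.2, -0.4, -0.3]
grip_width: 0.6
grasp_force: 0.0
```

Run:
```python
from h import *
w=cam('wrist'); np.save('w5.npy',w,allow_pickle=True); s=sense(); sc=cam('scene'); p=s['ee_pos']; print(p)
a=cv2.resize(w['frame'],(480,360))
b=cv2.resize(sc['frame'][215:305,135:275],None,fx=2.2,fy=4,interpolation=cv2.INTER_CUBIC)
c=np.zeros((360,790,3),np.uint8); c[:,:480]=a; c[:360,482:482+308]=b; cv2.imwrite('pics/c5.png',c)
print('expected seated top',proj(w,[.530,-.1357,.088]),'pin',proj(w,[.530,-.1357,.08]),'handle top',proj(w,[.5036,-.2112,.118]),'scene seated top',proj(sc,[.53,-.1357,.088]))
togo([.5036,-.2112,.2])
```

```text
[ 0.49303873 -0.24268891  0.2233878 ]
expected seated top [318.20327385  47.93789773] pin [318.14552395  49.82763545] handle top [316.92809075 187.46970275] scene seated top [242.14110246 250.58414277]
shift units [ 1.32 -0.    0.93] tool axes y: [ 0.947 -0.32   0.   ] z [ 0.  0. -1.]
```

View pics/c5.png

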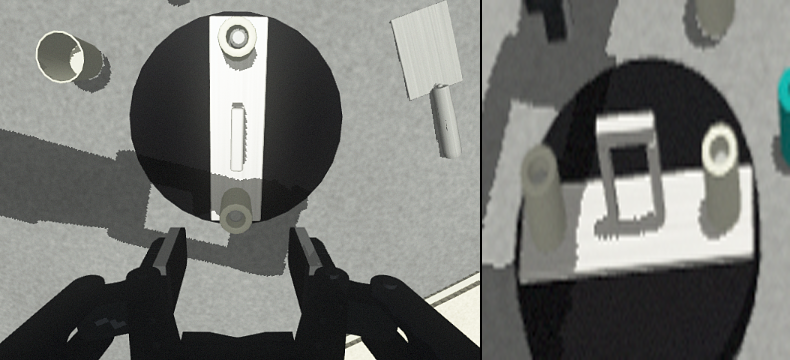

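The wide sleeve is seated on the bare pin: its top is at (317,49), with (318,48) expected, and it is level with the loaded one in the scene crop. The handle bar is centred at about (316,185). Next I'll align and descend to the bar.

>>> servo_tool(
  moves=[
    [0.7, -0.02, 0, 0, 0, 0, 0.2],
    [0.67, 0, 0, 0, 0, 0.1, 0.2],
    [0, 0, 0.8, 0, 0, 0, 0.2],
    [0, 0, 0.8, 0, 0, 0, 0.2],
    [0, 0, 0.8, 0, 0, 0, 0.2],
    [0, 0, 0.8, 0, 0, 0, 0.2],
    [0, 0, 0.8, 0, 0, 0, 0.2],
    [0, 0, 0.5, 0, 0, 0, 0.2],
    [0, 0, 0.4, 0, 0, 0, 0.2],
    [0, 0, 0, 0, 0, 0, 0.2],
    [0, 0, 0, 0, 0, 0, 0.2],
    [0, 0, 0, 0, 0, 0, 0.2],
  ],
)

```text
t: 16.33
ee_pos: [0.5042, -0.2112, 0.102]
eef_rot: [0.001, 0.816, 0.579, 0.001]
wrist_force: [0.4, -1.0, 0.3]
grip_width: 0.599
grasp_force: 0.0
```

>>> servo_tool(
  moves=[
    [0, 0, 0, 0, 0, 0, -0.4],
    [0, 0, 0, 0, 0, 0, -0.6],
    [0, 0, 0, 0, 0, 0, -0.7],
    [0, 0, 0, 0, 0, 0, -1],
    [0, 0, 0, 0, 0, 0, -1],
    [0, 0, 0, 0, 0, 0, -1],
    [0, 0, 0, 0, 0, 0, -1],
    [0, 0, 0, 0, 0, 0, -1],
    [0, 0, 0, 0, 0, 0, -1],
  ],
)

```text
t: 17.08
ee_pos: [0.5035, -0.2112, 0.1015]
eef_rot: [0.001, 0.816, 0.578, 0.0]
wrist_force: [-1.8, 0.6, 5.6]
grip_width: 0.106
grasp_force: 59.6
```

>>> servo_tool(
  moves=[
    [0, 0, -0.05, 0, 0, 0, -1],
    [0, 0, -0.1, 0, 0, 0, -1],
    [0, 0, -0.15, 0, 0, 0, -1],
    [0, 0, -0.25, 0, 0, 0, -1],
    [0, 0, -0.3, 0, 0, 0, -1],
    [0, 0, -0.3, 0, 0, 0, -1],
    [0, 0, -0.3, 0, 0, 0, -1],
    [0, 0, -0.3, 0, 0, 0, -1],
    [0, 0, -0.3, 0, 0, 0, -1],
    [0, 0, -0.3, 0, 0, 0, -1],
    [0, 0, -0.3, 0, 0, 0, -1],
    [0, 0, -0.3, 0, 0, 0, -1],
    [0, 0, -0.3, 0, 0, 0, -1],
    [0, 0, -0.25, 0, 0, 0, -1],
    [0, 0, -0.2, 0, 0, 0, -1],
    [0, 0, -0.15, 0, 0, 0, -1],
    [0, 0, -0.1, 0, 0, 0, -1],
    [0, 0, -0.1, 0, 0, 0, -1],
    [0, 0, -0.05, 0, 0, 0, -1],
    [0, 0, 0, 0, 0, 0, -1],
  ],
)

```text
t: 18.75
ee_pos: [0.5033, -0.211, 0.2032]
eef_rot: [0.0, 0.816, 0.578, -0.0]
wrist_force: [-0.1, -0.6, -4.1]
grip_width: 0.102
grasp_force: 58.4
```

>>> servo_tool(
  moves=[
    [0, 0, 0, 0, 0, 0, -1],
    [0, 0, 0, 0, 0, 0, -1],
    [0, 0, 0, 0, 0, 0, -1],
    [0, 0, 0, 0, 0, 0, -1],
    [0, 0, 0, 0, 0, 0, -1],
    [0, 0, 0, 0, 0, 0, -1],
  ],
)

```text
t: 19.25
ee_pos: [0.5032, -0.2109, 0.203]
eef_rot: [-0.0, 0.816, 0.578, -0.0]
wrist_force: [-0.2, -0.3, -4.5]
grip_width: 0.104
grasp_force: 58.4
```

Run:
```python
from h import *
s=sense(); print(s['ee_pos'],s['eef_rot'],s['wrist_force'],s['torque'],np.abs(s['dq']).max())
sc=cam('scene'); cv2.imwrite('pics/s6.png',sc['frame'])
```

```text
[ 0.50322099 -0.21090605  0.20298204] [-3.03276108e-05  8.15685988e-01  5.78494914e-01 -5.06850517e-05] [-0.15224634 -0.27381075 -4.47294663] [-0.05337198 -0.00431127  0.00688542] 0.0028214033068217894
```

View pics/s6.png

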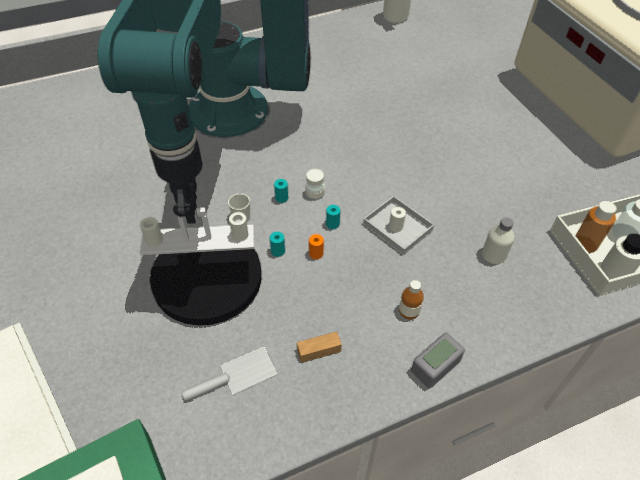

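The carrier is held level above its stand at about (198,240) with both sleeves on. The measured load of 4.5 N is close to the expected 3.9 N. The narrow sleeve is in the dish at (398,218), and the bystanders have not moved.

```bash
python3 -c "
from rig import *
print(job_done())"
```

```text
the job is handed in; nothing more can be done
None
```

The job is handed in at about 19 s: the wide sleeve is seated on the bare pin, the narrow sleeve is in the reject dish, and the arm is holding the balanced carrier level and still about 10 cm above its stand.

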